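# Make up two supper trays

## Task

Make up the two supper kits from the tins and spice jars on the wooden hob cover. The pale wooden tray gets the bean tin (gold lid) and the jar with the red cap; the blue tray gets the pea tin (silver-grey lid) and the jar with the green cap. In each tray stand the tin upright in the larger pocket and the jar upright in the smaller one, flat on the tray floor, and leave the white-capped and black-capped jars standing where they are.

Things in the scene. Friction and masses are not known exactly. Their poses are not given: they have to be found in the camera images.
- wood_tray: Pale wooden tray, fixed on the hob cover. 88 mm along its x, 156 along its y; rim 16 mm high, divider 14, walls 6, floor 6 mm thick. Origin: centre of the underside, z up. Larger pocket (tin): 76 mm in x, 79 in y inside, centre at x = 0, y = +32.5 mm. Smaller pocket (jar): 76 mm in x, 59 in y, centre at x = 0, y = -42.5 mm. Cork pads in the pockets. Hob cover top: z = 46 mm
- blue_tray: Blue plastic tray, fixed on the hob cover, otherwise the same as the wooden one: larger pocket at x = 0, y = +32.5 mm, smaller pocket at x = 0, y = -42.5 mm of its frame, floor 6 mm above its origin
- bean_tin: Food tin with a gold lid and a cream label showing a bowl of beans; upright cylinder 58 mm across, 72 mm high, 0.18 kg. Origin: centre of the underside, z up; it is round, so its yaw does not matter
- pea_tin: Food tin with a pale silver-grey lid and a pale green striped label showing peas; upright cylinder 58 mm across, 72 mm high, 0.18 kg. Origin: centre of the underside, z up; yaw does not matter
- red_cap_jar: Glass spice jar with a bright red cap and a black label; 45 mm across at body and cap, 106 mm high (cap: top 20 mm), 0.11 kg. Origin: centre of the underside, z up; yaw does not matter
- green_cap_jar: Glass spice jar with an all bright green cap (pale mark on its top) and pale green contents; 44 mm across, 100 mm high (cap: top 20 mm), 0.11 kg. Origin: centre of the underside, z up; yaw does not matter
- white_cap_jar: Glass spice jar with a plain white cap and a brown label; 44 mm across, 109 mm high. Stays where it is. Origin: centre of the underside, z up
- black_cap_jar: Glass spice jar with a black cap (dark green mark on its top) and a green label; 40 mm across, 105 mm high. Stays where it is. Origin: centre of the underside, z up

How it is judged:
By the outcome, as a careful person would: the job done as asked, in the order asked, and still so for the second after the job is handed in, with the robot touching nothing.
It also fails if it takes over 115 s, if anything falls off the work surface, if the arm or the gripper's body presses on something with over 40 N, if the wrist force passes 120 N, or if a joint passes its speed limit or range.

## Robot

A 6-joint arm with a two-finger parallel gripper is mounted at the origin on a cart in front of the work surface, level with it; the furniture and walls round the work are solid. World frame = base frame: x ahead of the robot, y to its left, z up, the work surface at z = 0. Lengths are in m, angles in rad, forces in N, time in s.
With the tool pointing down it reaches from about 0.35 to 0.85 m from the base axis. Payload 8.1 kg.
Tool frame: the origin (TCP) lies at the centre of the arm's flange, where the gripper is bolted on; the fingertips stand 186 mm ahead of it and the grasp point (between the pads) lies 167 mm ahead of it; z points along the fingers, y is the line along which they close (so a half turn about z gives the same grasp; the last joint's range is limited). The gripper opens to 93 mm and grips with 3 to 60 N. Pads are 15 mm wide; open, the fingers measure 128 mm over their backs; the gripper's body (75 mm by 188 mm) begins 65 mm behind the grasp point.
Start: joints at [-1.282, 0.13, 1.488, -0, 1.523, -0.085], TCP at [0.219, -0.559, 0.405] pointing down, gripper open.
Joint ranges: [-2.96, 2.96], [-0.89, 2.26], [0.02, 2.5], [-1.34, 4.48], [0, 2.73], [-2.66, 2.66]. Speed limits (rad/s): [2.39, 2.39, 2.79, 3.14, 3.14, 3.14].

## Interface

Orientations are given as a rotation vector (axis times angle).
In Python, from plant import robot gives the robot as it stands.
- The arm moves only by the tool apply_moves, never from a script. Its argument "series" is a list of rows, each a list of 2 entries, a list of its own where there are three numbers: the shift along the tool's x, y, z in mm, then the turn, a rotation vector about the tool's x, y, z in rad. A call has 1 to 12 rows; each row shifts and turns the commanded pose from where the row before left it, along the tool's axes as they then stand; what a row does not reach is not made up. A row lasts 1/12 s, in which the tool goes at most 41.7 mm and 7.16 degrees, less where a joint would pass 70% of its speed; a pose out of reach is approached as far as the arm can. A call is refused whole if a number of a shift passes 41.7 or a number of a turn 0.125, either way. A call with a gripper value outside its range is refused whole. "claw" is the opening, from 0 (shut) to 1 (fully open), set as the call begins (left out, the last holds). The fingers move at their own pace and stop on an object; "newtons" is the grip in N (left out, the last holds). Time passes only in rows, so rows that do not move let the fingers close. It gives the time, the measured TCP pose, the force, the opening and the grip force at its end, in the units of the state.
- robot.read_state(): the state, without advancing time (a new reading comes with each control period).
- robot.read_camera(name): name is "side" or "top" or "wrist"; returns (picture, depth): 400x640x3 uint8, blue, green, red; 400x640 float32, m along the optical axis (not along the pixel's ray), 0 where there is no reading.
- robot.calibration(name): a dict with "fx", "fy", "cx", "cy" (pixels), "extrinsics" (4x4, takes a point from world to camera coordinates). Camera axes: x right, y down, z forward; pixel columns grow to the right and rows downward; lengths in m; the calibration is good to about 2 mm. A picture is of the moment at which its call begins: read the wrist's pose just before it. calibration takes no time and is no camera call; for the wrist camera it gives the pose at the moment of the call.
- robot.close_job(): hands the job in; it is judged then, once.
The state is a dict: "t": time; "q": joint angles; "dq": joint speeds; "joint_torque": joint torques, N m; "tool_pos": TCP position; "orientation": TCP orientation; "force": force on the tool from outside, world axes, zero at the start; "wrist_torque": the same for the moment, N m; "opening": finger opening in m; "gripper_force": force on a finger pad.
Only numpy, scipy, OpenCV 4.12 (cv2) and the standard library are available. Lean on these libraries where they do the work, as an engineer would, in place of code of your own. Each camera call takes 0.05 s, during which the arm holds its last target. There are 200 camera calls.

## Working session

There is one attempt and no reset: what is moved stays moved. The work goes in short steps, Python scripts to look and compute and a tool call to move; the robot and the scene stay as the last step left them, time stands still between calls to the robot, and variables do not carry over. Pictures are saved under pics/ and viewed, at most 14 in all, crops included, and the job is handed in when it is done.

Besides the shell and the picture viewer there is one more tool, called as name(argument=value, ...) on one line, values as JSON. apply_moves: Moves the arm, as the interface text tells. Its arguments: {"type":"object","properties":{"series":{"type":"array"},"claw":{"type":"number"},"newtons":{"type":"number"}},"required":["series"]}

```bash
mkdir -p pics; ls
cat > h.py <<'E'
import numpy as np, cv2
from plant import robot
from scipy.spatial.transform import Rotation as R
def shot(n,f=None):
    c=robot.calibration(n); p,d=robot.read_camera(n)
    if f: cv2.imwrite('pics/'+f,p)
    return c,p,d
def world(c,u,v,z):  # depth
    P=np.array([(u-c['cx'])/c['fx']*z,(v-c['cy'])/c['fy']*z,z,1]); return (np.linalg.inv(c['extrinsics'])@P)[:3]
def ray(c,u,v,h):
    T=np.linalg.inv(c['extrinsics']); o=T[:3,3]; d=T[:3,:3]@np.array([(u-c['cx'])/c['fx'],(v-c['cy'])/c['fy'],1]); return o+d*(h-o[2])/d[2]
def cloud(c,d):
    v,u=np.mgrid[:400,:640]; P=np.stack([(u-c['cx'])/c['fx']*d,(v-c['cy'])/c['fy']*d,d,np.ones_like(d)],-1)
    return (P@np.linalg.inv(c['extrinsics']).T)[...,:3]
E
python3 - <<'E'
from h import *
s=robot.read_state();print(s['t'],s['tool_pos'],s['orientation'],s['opening'],R.from_rotvec(s['orientation']).as_matrix().round(3))
for n in('top','side'):
    c,p,d=shot(n,n+'0.png'); T=np.linalg.inv(c['extrinsics']);print(n,c['fx'],T.round(3))
E
```

```text
pics
0.0 [ 0.21902837 -0.55834971  0.40368946] [-3.08507320e+00 -5.83379005e-01  3.07722739e-04] 0.09255509125511803 [[ 0.931  0.365 -0.001]
 [ 0.365 -0.931  0.002]
 [ 0.    -0.002 -1.   ]]
top 417.4153526599253 [[-0.022 -0.983  0.184  0.378]
 [-1.     0.023  0.004  0.013]
 [-0.008 -0.184 -0.983  0.933]
 [ 0.     0.     0.     1.   ]]
side 448.7151016877867 [[-0.913 -0.183  0.364  0.239]
 [-0.407  0.465 -0.787  0.693]
 [-0.025 -0.866 -0.499  0.52 ]
 [ 0.     0.     0.     1.   ]]
```

View pics/top0.png

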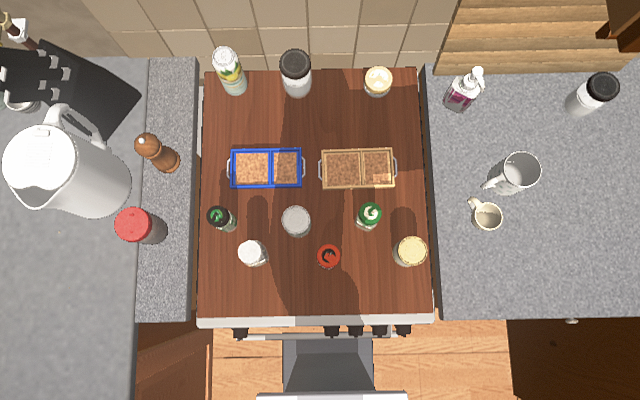

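View pics/side0.png

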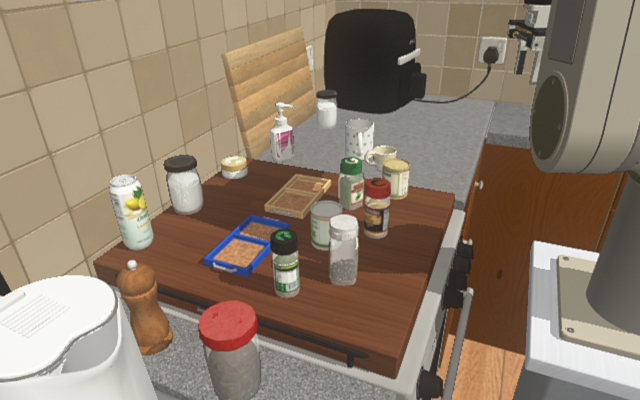

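The top view shows the blue tray at about (266,168), the wood tray at (358,168), and the larger pockets on the left (+y). Lid positions: pea tin (296,221), bean tin (410,250), red jar (329,256), green jar (369,214), white jar (252,253), black jar (220,217).

Run:
```python
from h import *
c,p,d=shot('top'); W=cloud(c,d)
def fit(u,v,h,r):
    m=(abs(W[...,2]-h)<.007)&(d>0); yy,xx=np.mgrid[:400,:640]; m&=(np.hypot(xx-u,yy-v)<26)
    n,l,st,ct=cv2.connectedComponentsWithStats(m.astype(np.uint8)); k=1+st[1:,4].argmax(); pts=np.argwhere(l==k)[:,::-1].astype(np.int32)
    (a,b),rr=cv2.minEnclosingCircle(pts); P=ray(c,a,b,h); z=W[...,2][l==k]
    return P.round(4),ray(c,*ct[k],h).round(4)[:2],'r mm',1000*rr/c['fx']*np.median(d[l==k]),'z',np.median(z).round(4)
for n,u,v,h,r in [('pea',296,219,.118,29),('bean',411,248,.118,29),('red',329,256,.152,22),('green',370,213,.146,22),('white',251,253,.155,22),('black',219,217,.151,20)]: print(n,*fit(u,v,h,r))
for n,(u0,u1) in {'blue':(228,304),'wood':(320,397)}.items():
    m=(W[...,2]>.053)&(W[...,2]<.072); k=np.zeros_like(m); k[140:196,u0:u1]=1; m&=k
    m=cv2.morphologyEx(m.astype(np.uint8),cv2.MORPH_OPEN,np.ones((2,2)))
    P=W[m>0]; (cc,s,a)=cv2.minAreaRect(P[:,:2].astype(np.float32)*1000); print(n,cc,s,a,np.median(P[:,2]))
    e=np.argwhere(m)[:,::-1]; (cc,s,a)=cv2.minAreaRect(np.array([ray(c,*q,.062)[:2]*1000 for q in e],np.float32));print(cc,s,a)
cv2.imwrite('pics/crop.png',cv2.resize(p[130:280,200:440],None,fx=3,fy=3,interpolation=cv2.INTER_CUBIC))
```

```text
pea [0.5033 0.0632 0.118 ] [0.5037 0.0634] r mm 28.602097 z 0.1157
bean [ 0.4371 -0.1627  0.118 ] [ 0.4376 -0.1632] r mm 29.113234 z 0.116
red [0.4293 0.0011 0.152 ] [0.4293 0.0012] r mm 21.784277 z 0.1525
green [ 0.5087 -0.081   0.146 ] [ 0.5087 -0.0811] r mm 21.568098 z 0.1471
white [0.4398 0.1476 0.155 ] [0.4395 0.1476] r mm 22.08825 z 0.1549
black [0.5096 0.2111 0.151 ] [0.5097 0.2112] r mm 20.361067 z 0.1509
blue (523.3106689453125, 115.27044677734375) (312.4787292480469, 166.72125244140625) 7.025794982910156 0.057586165483150764
(625.2275390625, 127.81549835205078) (162.8903045654297, 89.1962890625) 89.97698974609375
wood (523.520263671875, -72.37895965576172) (167.78602600097656, 292.38580322265625) 89.2481460571289 0.056143511486250186
(619.3870239257812, -72.10514068603516) (89.41963958740234, 165.80357360839844) 0.6895294785499573
```

View pics/crop.png

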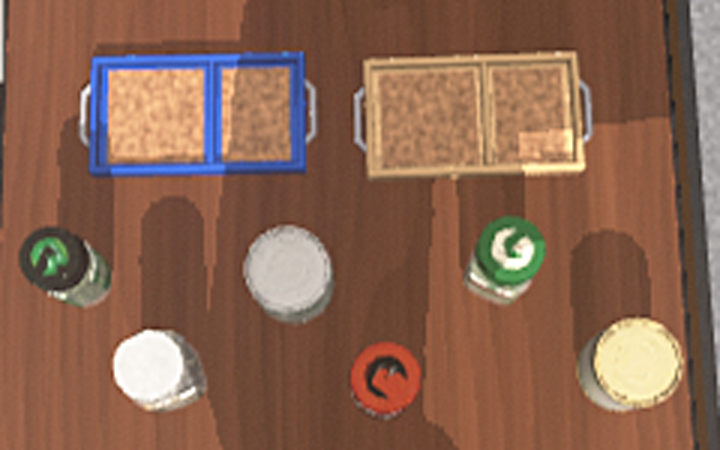

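Blue tray rim corners in the crop: (90,55), (303,53), (305,172), (90,174). Wood tray: (364,59), (576,51), (584,170), (370,178). The larger pockets are on the left in both.

Run:
```python
from h import *
c,p,d=shot('top'); W=cloud(c,d)
f=lambda x,y:ray(c,200+(x+.5)/3-.5,130+(y+.5)/3-.5,.062)[:2]*1000
for n,C in {'blue':[(90,55),(303,53),(305,172),(90,174)],'wood':[(364,59),(576,51),(584,170),(370,178)]}.items():
    P=np.array([f(*q) for q in C]); o=P.mean(0); L,Rr=(P[0]+P[3])/2,(P[1]+P[2])/2; y=(L-Rr); print(n,o,'len',np.linalg.norm(y),'w',np.linalg.norm((P[0]+P[1])/2-(P[2]+P[3])/2)); y/=np.linalg.norm(y)
    print(' axis y',y,'tin',o+32.5*y,'jar',o-42.5*y)
for n,(a,b,e,g) in {'can':(210,245,40,95),'jar':(278,312,48,98),'pot':(362,394,64,98)}.items():
    Q=W[e:g,a:b].reshape(-1,3); Q=Q[(Q[:,2]>.07)&(Q[:,0]<.8)&(Q[:,2]<.3)]; print(n,Q.min(0),Q.max(0))
```

```text
blue [626.75655891 130.32695907] len 154.35843445743447 w 88.78667742737808
 axis y [0.01405909 0.99990117] tin [627.21347942 162.82374697] jar [626.15904748  87.83115951]
wood [621.28942846 -68.73475877] len 153.29815206897678 w 88.62764781743141
 axis y [-0.01513166  0.99988551] tin [620.79764954 -36.23847969] jar [ 621.93252397 -111.22989294]
can [0.79614724 0.1870374  0.07024259] [0.7999916  0.21067701 0.17014007]
jar [0.78602584 0.03404866 0.07010727] [0.79993123 0.08573537 0.16135391]
pot [ 0.78859617 -0.14250116  0.07020402] [ 0.79976743 -0.09773356  0.08539411]
```

apply_moves(series=[[[0, 0, 0], [0, 0, -0.12]], [[0, 0, 0], [0, 0, -0.12]], [[0, 0, 0], [0, 0, -0.12]], [[0, 0, 0], [0, 0, -0.12]], [[0, 0, 0], [0, 0, -0.12]], [[0, 0, 0], [0, 0, -0.12]], [[0, 0, 0], [0, 0, -0.12]], [[0, 0, 0], [0, 0, -0.12]], [[0, 0, 0], [0, 0, -0.12]], [[0, 0, 0], [0, 0, -0.117]]], claw=1, newtons=20)

```text
t: 1.03
tool_pos: [0.2191, -0.5585, 0.4044]
orientation: [-2.214, -2.228, -0.0]
force: [0.3, -0.0, 0.1]
opening: 0.0928
gripper_force: 0.0
```

apply_moves(series=[[[33, 18.2, 0], [0, 0, 0]], [[33, 18.2, 0], [0, 0, 0]], [[33, 18.2, 0], [0, 0, 0]], [[33, 18.2, 0], [0, 0, 0]], [[33, 18.2, 0], [0, 0, 0]], [[33, 18.2, 0], [0, 0, 0]], [[33, 18.2, 0], [0, 0, 0]], [[33, 18.2, 0], [0, 0, 0]], [[33, 18.2, 0], [0, 0, 0]], [[33, 18.2, 0], [0, 0, 0]], [[33, 18.2, 0], [0, 0, 0]], [[33, 18.2, 0], [0, 0, 0]]])

```text
t: 2.03
tool_pos: [0.4379, -0.1607, 0.4048]
orientation: [2.221, 2.221, 0.0]
force: [1.0, -0.0, 0.1]
opening: 0.0926
gripper_force: 0.0
```

Run:
```python
from h import *
s=robot.read_state();print(s['t'],s['tool_pos'],s['q'].round(3) if hasattr(s['q'],'round') else s['q'])
c,p,d=shot('wrist','w0.png');print(np.linalg.inv(c['extrinsics']).round(3))
```

```text
2.0333 [ 0.43790903 -0.160733    0.40482773] [-0.462 -0.239  1.844  0.     1.536 -0.462]
[[ 1.     0.001  0.001  0.438]
 [ 0.001 -0.971 -0.24  -0.094]
 [ 0.001  0.24  -0.971  0.384]
 [ 0.     0.     0.     1.   ]]
```

View pics/w0.png

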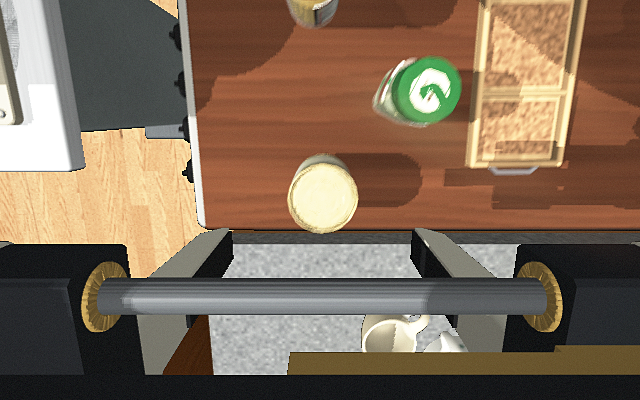

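The wrist view shows the bean lid at about (323,199), centred between the fingers (x 230 to 415). The green jar is at (430,90) and the wood tray is at the upper right.

Run:
```python
from h import *
c=robot.calibration('wrist')
print('bean',ray(c,323,199,.118),'green',ray(c,430,90,.146))
print('wood right edge ends',ray(c,468,165,.062),ray(c,559,165,.062),'divider',ray(c,472,92,.06),ray(c,565,96,.06))
```

```text
bean [ 0.44200178 -0.15471791  0.118     ] green [ 0.51312023 -0.07208166  0.146     ]
wood right edge ends [ 0.58090804 -0.13457087  0.062     ] [ 0.66807223 -0.13418453  0.062     ] divider [ 0.57824615 -0.06769249  0.06      ] [ 0.66412061 -0.07077373  0.06      ]
```

Run:
```python
from h import *
c,p,d=shot('side'); hsv=cv2.cvtColor(p,cv2.COLOR_BGR2HSV); W=cloud(c,d)
def top(h,box,name):
    m=(abs(W[...,2]-h)<.006)&(d>0); k=np.zeros_like(m); a,b,e,g=box; k[e:g,a:b]=1; m&=k
    n,l,st,ct=cv2.connectedComponentsWithStats(m.astype(np.uint8)); i=1+st[1:,4].argmax()
    pts=np.argwhere(l==i)[:,::-1]; P=np.array([ray(c,*q,h)[:2] for q in pts],np.float32)*1000
    print(name,len(pts),cv2.minEnclosingCircle(P),np.median(W[l==i],0))
top(.118,(375,418,145,190),'bean');top(.118,(300,345,195,225),'pea');top(.146,(335,368,150,175),'green');top(.152,(360,395,172,200),'red');top(.155,(325,362,205,240),'white')
c,p,d=shot('wrist');W=cloud(c,d)
top(.118,(270,370,155,240),'bean w');top(.146,(390,470,50,130),'green w')
```

```text
bean 291 ((439.5312805175781, -155.9598388671875), 32.7290153503418) [ 0.43891854 -0.16294831  0.11483429]
pea 472 ((502.9861755371094, 69.29631042480469), 32.499813079833984) [0.50483374 0.06415498 0.11511112]
green 206 ((506.67376708984375, -74.5322265625), 27.35532569885254) [ 0.50774646 -0.07392245  0.14577158]
red 281 ((429.24884033203125, 8.161216735839844), 26.145837783813477) [0.42889168 0.00726611 0.15138055]
white 406 ((437.3739318847656, 154.8624267578125), 25.811033248901367) [0.43887702 0.15332045 0.15417295]
bean w 3670 ((438.1554870605469, -161.5780487060547), 28.433895111083984) [ 0.43813803 -0.16179678  0.11453164]
green w 3353 ((508.4690246582031, -80.04547882080078), 21.965045928955078) [ 0.50855314 -0.07947954  0.14602153]
```

The wrist depth fit agrees with the top view to 1–2 mm, with the bean tin at (0.438, -0.162). My eyeballed pixels were what was off. Now descending and gripping.

apply_moves(series=[[[-1, 0, 25], [0, 0, 0]], [[0, 0, 30], [0, 0, 0]], [[0, 0, 30], [0, 0, 0]], [[0, 0, 30], [0, 0, 0]], [[0, 0, 20], [0, 0, 0]], [[0, 0, 7], [0, 0, 0]], [[0, 0, 0], [0, 0, 0]]])

```text
t: 2.77
tool_pos: [0.4362, -0.1641, 0.2607]
orientation: [-2.22, -2.217, 0.003]
force: [0.2, 0.3, 0.2]
opening: 0.0928
gripper_force: 0.0
```

apply_moves(series=[[[0, 0, 0], [0, 0, 0]], [[0, 0, 0], [0, 0, 0]], [[0, 0, 0], [0, 0, 0]], [[0, 0, 0], [0, 0, 0]], [[0, 0, 0], [0, 0, 0]], [[0, 0, 0], [0, 0, 0]], [[0, 0, 0], [0, 0, 0]], [[0, 0, 0], [0, 0, 0]]], claw=0, newtons=20)

```text
t: 3.43
tool_pos: [0.4378, -0.1636, 0.2633]
orientation: [2.221, 2.221, 0.0]
force: [-0.3, 0.2, 4.8]
opening: 0.057
gripper_force: 20.0
```

apply_moves(series=[[[0, 0, -15], [0, 0, 0]], [[0, 0, -30], [0, 0, 0]], [[0, 0, -35], [0, 0, 0]], [[0, 0, -35], [0, 0, 0]], [[0, 0, -15], [0, 0, 0]], [[15, 21, 0], [0, 0, 0]], [[22, 32, 0], [0, 0, 0]], [[22, 32, 0], [0, 0, 0]], [[22, 32, 0], [0, 0, 0]], [[22, 32, 0], [0, 0, 0]], [[15, 21, 0], [0, 0, 0]], [[9, 13, 0], [0, 0, 0]]])

```text
t: 4.43
tool_pos: [0.6222, -0.0343, 0.3914]
orientation: [-2.218, -2.223, 0.0]
force: [-0.2, 0.4, -2.0]
opening: 0.0569
gripper_force: 20.0
```

Run:
```python
from h import *
s=robot.read_state();print(s['t'],s['tool_pos'],s['opening'])
c,p,d=shot('wrist','w1.png'); W=cloud(c,d)
m=(W[...,2]>.11)&(W[...,2]<.3)
c2,p2,d2=shot('top','t1.png'); W=cloud(c2,d2)
```

```text
4.4333 [ 0.62221629 -0.03425816  0.39144166] 0.056885598785191324
```

View pics/w1.png

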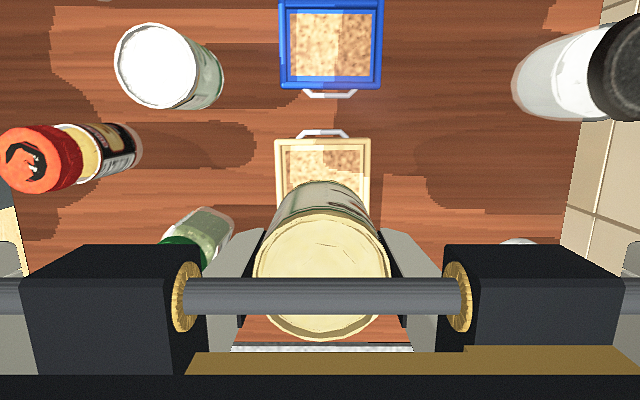

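The wrist view shows the tin held square above the wood tray. The tray's left rim runs from about (275,140) to (369,139), and the blue tray's small-pocket end is at about (280..383, 88).

Run:
```python
from h import *
c,p,d=shot('wrist'); W=cloud(c,d)
# rim band by depth height, cast at rim height
def band(a,b,e,g,n):
    z=W[e:g,a:b,2]; m=(abs(z-.062)<.004); q=np.argwhere(m); P=np.array([ray(c,x+a,y+e,.062)[:2]*1000 for y,x in q]); print(n,len(P),np.percentile(P,[1,50,99],axis=0).round(1).tolist())
band(265,380,132,180,'wood left end'); band(270,392,40,90,'blue right end')
```

```text
wood left end 1139 [[578.9, -25.8], [624.2, 6.9], [665.4, 16.7]]
blue right end 1335 [[585.0, 54.2], [627.4, 59.3], [671.7, 92.4]]
```

apply_moves(series=[[[0, 0, 20], [0, 0, 0]], [[0, 0, 30], [0, 0, 0]], [[0, 0, 30], [0, 0, 0]], [[0, 0, 20], [0, 0, 0]], [[0, 0, 12], [0, 0, 0]], [[0, 0, 5], [0, 0, 0]], [[0, 0, 2], [0, 0, 0]], [[0, 0, 2], [0, 0, 0]], [[0, 0, 0], [0, 0, 0]]])

```text
t: 5.33
tool_pos: [0.621, -0.0368, 0.2733]
orientation: [2.22, 2.22, 0.002]
force: [-0.3, -0.2, -1.3]
opening: 0.057
gripper_force: 20.0
```

apply_moves(series=[[[0, 0, 1], [0, 0, 0]], [[0, 0, 1], [0, 0, 0]], [[0, 0, 1], [0, 0, 0]], [[0, 0, 0], [0, 0, 0]]])

```text
t: 5.67
tool_pos: [0.6209, -0.0365, 0.2694]
orientation: [2.22, 2.221, 0.001]
force: [0.7, 0.8, 0.1]
opening: 0.0573
gripper_force: 20.0
```

apply_moves(series=[[[0, 0, 1], [0, 0, 0]], [[0, 0, 0], [0, 0, 0]], [[0, 0, 0], [0, 0, 0]]])

```text
t: 5.92
tool_pos: [0.6209, -0.0365, 0.2694]
orientation: [2.22, 2.221, 0.001]
force: [-2.0, 0.2, 9.1]
opening: 0.057
gripper_force: 20.0
```

apply_moves(series=[[[0, 0, -1], [0, 0, 0]], [[0, 0, 0], [0, 0, 0]], [[0, 0, 0], [0, 0, 0]], [[0, 0, 0], [0, 0, 0]], [[0, 0, 0], [0, 0, 0]], [[0, 0, -10], [0, 0, 0]], [[0, 0, -30], [0, 0, 0]], [[0, 0, -40], [0, 0, 0]], [[0, 0, -40], [0, 0, 0]], [[0, 0, -10], [0, 0, 0]]], claw=1)

```text
t: 6.75
tool_pos: [0.6217, -0.0367, 0.4079]
orientation: [2.215, 2.215, 0.01]
force: [1.1, -0.8, 1.9]
opening: 0.0929
gripper_force: 0.0
```

apply_moves(series=[[[3, -16, 0], [0, 0, 0]], [[6, -30, 0], [0, 0, 0]], [[8, -40, 0], [0, 0, 0]], [[8, -40, 0], [0, 0, 0]], [[6, -30, 0], [0, 0, 0]], [[4, -20, 0], [0, 0, 0]], [[3, -16, 0], [0, 0, 0]], [[0, 0, 0], [0, 0, 0]], [[0, 0, 0], [0, 0, 0]]])

```text
t: 7.5
tool_pos: [0.4283, 0.0015, 0.3997]
orientation: [2.22, 2.22, 0.002]
force: [0.2, 0.7, -0.7]
opening: 0.0927
gripper_force: 0.0
```

```bash
cat > chk.py <<'E'
from h import *
import sys
# tops seen by the wrist camera: h,u range...: nearest blob to the expected point
def find(cam,h,x,y,r=.04):
    c,p,d=shot(cam); W=cloud(c,d)
    m=(abs(W[...,2]-h)<.006)&(d>0)&(np.hypot(W[...,0]-x,W[...,1]-y)<r)
    n,l,st,ct=cv2.connectedComponentsWithStats(m.astype(np.uint8)); i=1+st[1:,4].argmax()
    P=np.array([ray(c,b,a,h)[:2] for a,b in np.argwhere(l==i)],np.float32)*1000
    (o,rr)=cv2.minEnclosingCircle(P); print(cam,len(P),np.round(o,1),round(rr,1),'z',np.median(W[l==i][:,2]).round(4))
E
python3 - <<'E'
from chk import *
s=robot.read_state();print(s['t'],s['tool_pos'],s['q'])
find('wrist',.152,.4293,.0011); find('top',.124,.621,-.0365); find('wrist',.118,.5033,.0632)
E
```

```text
7.5 [0.42834642 0.00150838 0.39970558] [-1.16286062e-01 -3.51563108e-01  1.94400294e+00 -1.71333071e-05
  1.54681861e+00 -1.16472451e-01]
wrist 2949 [429.6   3.5] 22.0 z 0.1515
top 476 [620.8 -36.1] 28.6 z 0.1219
wrist 4581 [503.2  64.9] 28.6 z 0.1147
```

apply_moves(series=[[[1, 1, 20], [0, 0, 0]], [[0, 0, 30], [0, 0, 0]], [[0, 0, 30], [0, 0, 0]], [[0, 0, 25], [0, 0, 0]], [[0, 0, 15], [0, 0, 0]], [[0, 0, 6], [0, 0, 0]], [[0, 0, 0], [0, 0, 0]]])

```text
t: 8.23
tool_pos: [0.4293, 0.0024, 0.271]
orientation: [-2.22, -2.219, 0.004]
force: [-0.1, 0.1, 0.6]
opening: 0.0934
gripper_force: 0.0
```

apply_moves(series=[[[0, 0, 0], [0, 0, 0]], [[0, 0, 0], [0, 0, 0]], [[0, 0, 0], [0, 0, 0]], [[0, 0, 0], [0, 0, 0]], [[0, 0, 0], [0, 0, 0]], [[0, 0, 0], [0, 0, 0]], [[0, 0, 0], [0, 0, 0]], [[0, 0, 0], [0, 0, 0]]], claw=0, newtons=20)

```text
t: 8.9
tool_pos: [0.4295, 0.0025, 0.2729]
orientation: [2.221, 2.221, 0.0]
force: [-0.2, -0.4, 0.8]
opening: 0.0442
gripper_force: 7.4
```

apply_moves(series=[[[0, 0, 0], [0, 0, 0]], [[0, 0, -15], [0, 0, 0]], [[0, 0, -30], [0, 0, 0]], [[0, 0, -35], [0, 0, 0]], [[0, 0, -35], [0, 0, 0]], [[0, 0, -15], [0, 0, 0]], [[-12, 20, 0], [0, 0, 0]], [[-20, 34, 0], [0, 0, 0]], [[-20, 34, 0], [0, 0, 0]], [[-20, 34, 0], [0, 0, 0]], [[-20, 34, 0], [0, 0, 0]], [[-13, 21, 0], [0, 0, 0]]])

```text
t: 9.9
tool_pos: [0.6087, -0.1044, 0.4017]
orientation: [2.222, 2.22, -0.001]
force: [0.9, 0.4, 0.1]
opening: 0.0441
gripper_force: 20.0
```

apply_moves(series=[[[-9, 15.5, 0], [0, 0, 0]], [[0, 0, 0], [0, 0, 0]], [[0, 0, 0], [0, 0, 0]], [[0, 0, 20], [0, 0, 0]], [[0, 0, 30], [0, 0, 0]], [[0, 0, 30], [0, 0, 0]], [[0, 0, 20], [0, 0, 0]], [[0, 0, 12], [0, 0, 0]], [[0, 0, 5], [0, 0, 0]], [[0, 0, 3], [0, 0, 0]], [[0, 0, 0], [0, 0, 0]], [[0, 0, 0], [0, 0, 0]]])

```text
t: 10.9
tool_pos: [0.6226, -0.1116, 0.2846]
orientation: [2.22, 2.22, 0.002]
force: [-0.0, -0.1, -1.2]
opening: 0.0438
gripper_force: 20.0
```

apply_moves(series=[[[0, 0, 2], [0, 0, 0]], [[0, 0, 1], [0, 0, 0]], [[0, 0, 1], [0, 0, 0]], [[0, 0, 0], [0, 0, 0]], [[0, 0, 0], [0, 0, 0]]])

```text
t: 11.32
tool_pos: [0.6221, -0.1116, 0.279]
orientation: [2.221, 2.221, 0.0]
force: [-0.2, -0.5, -0.5]
opening: 0.0444
gripper_force: 20.0
```

apply_moves(series=[[[0, 0, 1], [0, 0, 0]], [[0, 0, 0], [0, 0, 0]], [[0, 0, 0], [0, 0, 0]]])

```text
t: 11.57
tool_pos: [0.6222, -0.1116, 0.2789]
orientation: [2.221, 2.221, 0.0]
force: [-2.9, 0.4, 6.4]
opening: 0.0441
gripper_force: 20.0
```

apply_moves(series=[[[0, 0, -1], [0, 0, 0]], [[0, 0, 0], [0, 0, 0]], [[0, 0, 0], [0, 0, 0]], [[0, 0, 0], [0, 0, 0]], [[0, 0, 0], [0, 0, 0]], [[0, 0, -10], [0, 0, 0]], [[0, 0, -30], [0, 0, 0]], [[0, 0, -35], [0, 0, 0]], [[0, 0, -35], [0, 0, 0]], [[0, 0, -10], [0, 0, 0]]], claw=1)

```text
t: 12.4
tool_pos: [0.623, -0.1118, 0.4067]
orientation: [2.216, 2.216, 0.007]
force: [0.8, -0.4, 1.9]
opening: 0.0927
gripper_force: 0.0
```

apply_moves(series=[[[18, -12, 0], [0, 0, 0]], [[30, -20, 0], [0, 0, 0]], [[32, -22, 0], [0, 0, 0]], [[32, -22, 0], [0, 0, 0]], [[30, -20, 0], [0, 0, 0]], [[22, -15, 0], [0, 0, 0]], [[12, -8, 0], [0, 0, 0]], [[0, 0, 0], [0, 0, 0]], [[0, 0, 0], [0, 0, 0]]])

```text
t: 13.15
tool_pos: [0.5031, 0.0646, 0.3993]
orientation: [2.219, 2.222, 0.001]
force: [-0.2, 0.5, 0.2]
opening: 0.093
gripper_force: 0.0
```

Run:
```python
from chk import *
s=robot.read_state();print(s['t'],s['tool_pos'])
find('wrist',.118,.5033,.0632); find('top',.158,.622,-.1116); find('top',.124,.621,-.0365)
```

```text
13.15 [0.50312254 0.06459547 0.39933043]
wrist 3851 [503.9  65.6] 28.7 z 0.1146
top 405 [ 621.3 -111.8] 23.0 z 0.1587
top 399 [619.7 -37.4] 29.1 z 0.1219
```

apply_moves(series=[[[0, 0, 20], [0, 0, 0]], [[0, 0, 30], [0, 0, 0]], [[0, 0, 35], [0, 0, 0]], [[0, 0, 30], [0, 0, 0]], [[0, 0, 15], [0, 0, 0]], [[0, 0, 6], [0, 0, 0]], [[0, 0, 0], [0, 0, 0]]])

```text
t: 13.88
tool_pos: [0.5027, 0.0635, 0.2609]
orientation: [-2.221, -2.218, 0.004]
force: [0.5, -0.8, 0.6]
opening: 0.0929
gripper_force: 0.0
```

apply_moves(series=[[[0, 0, 0], [0, 0, 0]], [[0, 0, 0], [0, 0, 0]], [[0, 0, 0], [0, 0, 0]], [[0, 0, 0], [0, 0, 0]], [[0, 0, 0], [0, 0, 0]], [[0, 0, 0], [0, 0, 0]], [[0, 0, 0], [0, 0, 0]], [[0, 0, 0], [0, 0, 0]]], claw=0, newtons=20)

```text
t: 14.55
tool_pos: [0.5033, 0.0645, 0.2634]
orientation: [2.221, 2.221, 0.001]
force: [-0.7, 0.2, 4.0]
opening: 0.0572
gripper_force: 20.0
```

apply_moves(series=[[[0, 0, -15], [0, 0, 0]], [[0, 0, -30], [0, 0, 0]], [[0, 0, -35], [0, 0, 0]], [[0, 0, -30], [0, 0, 0]], [[0, 0, -10], [0, 0, 0]], [[12, 15, 0], [0, 0, 0]], [[20, 25, 0], [0, 0, 0]], [[25, 31, 0], [0, 0, 0]], [[20, 25, 0], [0, 0, 0]], [[14, 18, 0], [0, 0, 0]], [[7.5, 10, 0], [0, 0, 0]], [[0, 0, 0], [0, 0, 0]]])

```text
t: 15.55
tool_pos: [0.6279, 0.1645, 0.3802]
orientation: [-2.219, -2.222, 0.003]
force: [-0.0, -0.4, -1.8]
opening: 0.0569
gripper_force: 20.0
```

apply_moves(series=[[[0, 0, 0], [0, 0, 0]], [[0, 0, 20], [0, 0, 0]], [[0, 0, 30], [0, 0, 0]], [[0, 0, 25], [0, 0, 0]], [[0, 0, 20], [0, 0, 0]], [[0, 0, 10], [0, 0, 0]], [[0, 0, 5], [0, 0, 0]], [[0, 0, 2], [0, 0, 0]], [[0, 0, 1], [0, 0, 0]], [[0, 0, 0], [0, 0, 0]], [[0, 0, 0], [0, 0, 0]]])

```text
t: 16.47
tool_pos: [0.6276, 0.163, 0.2715]
orientation: [2.22, 2.22, 0.003]
force: [-0.5, -0.1, -2.1]
opening: 0.0576
gripper_force: 20.0
```

apply_moves(series=[[[0, 0, 1], [0, 0, 0]], [[0, 0, 0], [0, 0, 0]], [[0, 0, 0], [0, 0, 0]]])

```text
t: 16.72
tool_pos: [0.6273, 0.163, 0.2694]
orientation: [2.221, 2.221, 0.001]
force: [0.3, -0.4, 0.6]
opening: 0.0571
gripper_force: 20.0
```

apply_moves(series=[[[0, 0, 1], [0, 0, 0]], [[0, 0, 0], [0, 0, 0]], [[0, 0, 0], [0, 0, 0]]])

```text
t: 16.97
tool_pos: [0.6273, 0.163, 0.2694]
orientation: [2.221, 2.221, 0.001]
force: [-3.3, -0.8, 7.6]
opening: 0.0573
gripper_force: 20.0
```

apply_moves(series=[[[0, 0, -1], [0, 0, 0]], [[0, 0, 0], [0, 0, 0]], [[0, 0, 0], [0, 0, 0]], [[0, 0, 0], [0, 0, 0]], [[0, 0, 0], [0, 0, 0]], [[0, 0, -10], [0, 0, 0]], [[0, 0, -30], [0, 0, 0]], [[0, 0, -40], [0, 0, 0]], [[0, 0, -40], [0, 0, 0]], [[0, 0, -10], [0, 0, 0]]], claw=1)

```text
t: 17.8
tool_pos: [0.6281, 0.1632, 0.4081]
orientation: [2.217, 2.217, 0.014]
force: [0.5, 0.3, 2.3]
opening: 0.0932
gripper_force: 0.0
```

apply_moves(series=[[[-18, -9, 0], [0, 0, 0]], [[-30, -15, 0], [0, 0, 0]], [[-36, -17, 0], [0, 0, 0]], [[-36, -17, 0], [0, 0, 0]], [[-36, -17, 0], [0, 0, 0]], [[-36, -17, 0], [0, 0, 0]], [[-27, -14, 0], [0, 0, 0]], [[-24, -12, 0], [0, 0, 0]], [[0, 0, 0], [0, 0, 0]], [[0, 0, 0], [0, 0, 0]]])

```text
t: 18.63
tool_pos: [0.5087, -0.0811, 0.3996]
orientation: [2.224, 2.218, 0.001]
force: [-0.1, 0.3, 0.4]
opening: 0.0933
gripper_force: 0.0
```

Run:
```python
from chk import *
s=robot.read_state();print(s['t'],s['tool_pos'])
find('wrist',.146,.5087,-.080); find('top',.124,.627,.163)
```

```text
18.6333 [ 0.50865498 -0.08111558  0.39963863]
wrist 2765 [509.3 -79.1] 21.9 z 0.1459
top 609 [625.7 161.7] 29.8 z 0.1217
```

apply_moves(series=[[[1, 0, 20], [0, 0, 0]], [[0, 0, 30], [0, 0, 0]], [[0, 0, 30], [0, 0, 0]], [[0, 0, 25], [0, 0, 0]], [[0, 0, 15], [0, 0, 0]], [[0, 0, 6], [0, 0, 0]], [[0, 0, 0], [0, 0, 0]]])

```text
t: 19.32
tool_pos: [0.5087, -0.0778, 0.271]
orientation: [-2.217, -2.221, 0.002]
force: [0.3, 0.1, -0.1]
opening: 0.093
gripper_force: 0.0
```

apply_moves(series=[[[0, 0, 0], [0, 0, 0]], [[0, 0, 0], [0, 0, 0]], [[0, 0, 0], [0, 0, 0]], [[0, 0, 0], [0, 0, 0]], [[0, 0, 0], [0, 0, 0]], [[0, 0, 0], [0, 0, 0]], [[0, 0, 0], [0, 0, 0]], [[0, 0, 0], [0, 0, 0]], [[0, 0, 0], [0, 0, 0]], [[0, 0, 0], [0, 0, 0]]], claw=0, newtons=20)

```text
t: 20.15
tool_pos: [0.5091, -0.0791, 0.2729]
orientation: [2.221, 2.221, 0.0]
force: [0.1, -0.6, 2.3]
opening: 0.0484
gripper_force: 20.0
```

The opening of 48 mm is larger than the expected 44 mm, so I'll look before lifting.

Run:
```python
from h import *
s=robot.read_state();print(s['opening'],s['gripper_force'],s['tool_pos'])
c,p,d=shot('side'); a=cv2.resize(p[100:250,260:460],None,fx=3,fy=3,interpolation=cv2.INTER_CUBIC)
cv2.imwrite('pics/s1.png',a)
```

```text
0.0484467934798313 19.982521806377918 [ 0.50907467 -0.07912519  0.27292483]
```

View pics/s1.png

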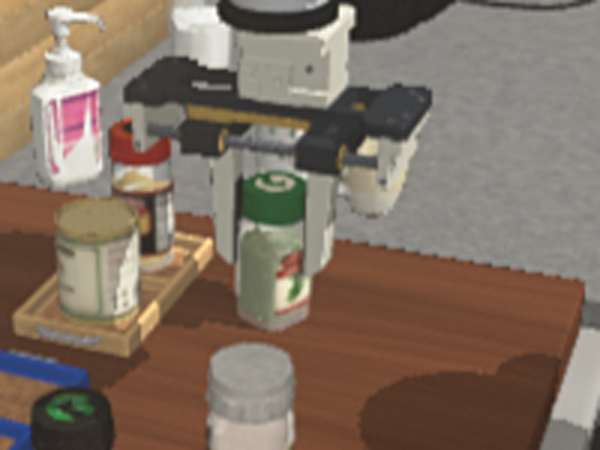

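The side crop shows the green jar upright between the fingers at about (275,260), with the bean tin and red jar standing well in the wood tray. I'll do a trial lift.

apply_moves(series=[[[0, 0, -8], [0, 0, 0]], [[0, 0, -15], [0, 0, 0]], [[0, 0, -15], [0, 0, 0]], [[0, 0, -10], [0, 0, 0]], [[0, 0, 0], [0, 0, 0]]], newtons=25)

```text
t: 20.62
tool_pos: [0.5099, -0.0793, 0.3236]
orientation: [2.219, 2.219, 0.003]
force: [0.5, -0.3, -1.9]
opening: 0.0479
gripper_force: 25.0
```

Run:
```python
from h import *
s=robot.read_state();print(s['t'],s['opening'],s['gripper_force'],s['tool_pos'],s['force'])
c,p,d=shot('side'); a=cv2.resize(p[80:230,260:460],None,fx=3,fy=3,interpolation=cv2.INTER_CUBIC)
cv2.imwrite('pics/s2.png',a)
```

```text
20.6167 0.04787696472532121 24.978083143942058 [ 0.50985167 -0.07929008  0.32359684] [ 0.525945   -0.27760984 -1.88838222]
```

View pics/s2.png

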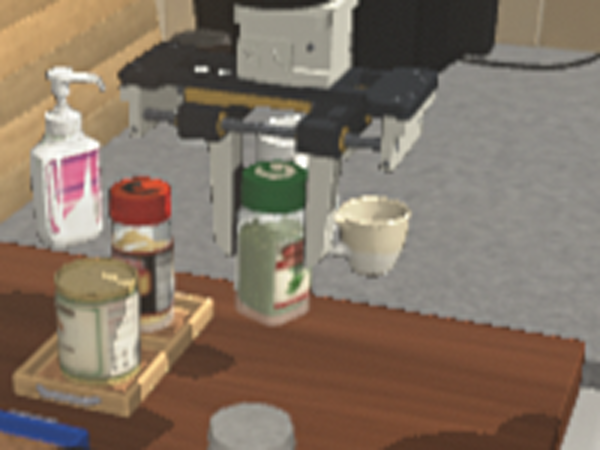

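The green jar hangs upright in the grip, about 48 mm clear of the hob. Carrying it on to the blue tray's small pocket.

apply_moves(series=[[[0, 0, -20], [0, 0, 0]], [[0, 0, -30], [0, 0, 0]], [[0, 0, -30], [0, 0, 0]], [[15, 11, 0], [0, 0, 0]], [[25, 18, 0], [0, 0, 0]], [[32, 22, 0], [0, 0, 0]], [[32, 22, 0], [0, 0, 0]], [[30, 21, 0], [0, 0, 0]], [[20, 14, 0], [0, 0, 0]], [[13, 9, 0], [0, 0, 0]], [[0, 0, 0], [0, 0, 0]], [[0, 0, 0], [0, 0, 0]]])

```text
t: 21.67
tool_pos: [0.6259, 0.0886, 0.3989]
orientation: [-2.219, -2.222, 0.003]
force: [0.2, -0.1, -1.9]
opening: 0.0479
gripper_force: 25.0
```

apply_moves(series=[[[0, 0, 20], [0, 0, 0]], [[0, 0, 30], [0, 0, 0]], [[0, 0, 30], [0, 0, 0]], [[0, 0, 20], [0, 0, 0]], [[0, 0, 10], [0, 0, 0]], [[0, 0, 5], [0, 0, 0]], [[0, 0, 3], [0, 0, 0]], [[0, 0, 1], [0, 0, 0]], [[0, 0, 1], [0, 0, 0]], [[0, 0, 0], [0, 0, 0]], [[0, 0, 0], [0, 0, 0]]])

```text
t: 22.58
tool_pos: [0.6265, 0.088, 0.282]
orientation: [2.22, 2.221, 0.002]
force: [-0.2, -0.1, -1.9]
opening: 0.0479
gripper_force: 25.0
```

apply_moves(series=[[[0, 0, 1], [0, 0, 0]], [[0, 0, 0], [0, 0, 0]], [[0, 0, 0], [0, 0, 0]]])

```text
t: 22.83
tool_pos: [0.626, 0.088, 0.2799]
orientation: [2.221, 2.222, 0.0]
force: [0.4, 0.4, -1.3]
opening: 0.048
gripper_force: 25.0
```

apply_moves(series=[[[0, 0, 1], [0, 0, 0]], [[0, 0, 0], [0, 0, 0]], [[0, 0, 0], [0, 0, 0]]])

```text
t: 23.08
tool_pos: [0.6262, 0.088, 0.279]
orientation: [2.221, 2.221, 0.001]
force: [0.7, -0.0, 0.4]
opening: 0.0483
gripper_force: 25.0
```

apply_moves(series=[[[0, 0, 1], [0, 0, 0]], [[0, 0, 0], [0, 0, 0]], [[0, 0, 0], [0, 0, 0]]])

```text
t: 23.33
tool_pos: [0.6262, 0.088, 0.2789]
orientation: [2.221, 2.221, 0.001]
force: [-2.7, -0.3, 7.4]
opening: 0.048
gripper_force: 25.0
```

apply_moves(series=[[[0, 0, -1], [0, 0, 0]], [[0, 0, 0], [0, 0, 0]], [[0, 0, 0], [0, 0, 0]], [[0, 0, 0], [0, 0, 0]], [[0, 0, 0], [0, 0, 0]], [[0, 0, -10], [0, 0, 0]], [[0, 0, -30], [0, 0, 0]], [[0, 0, -40], [0, 0, 0]], [[0, 0, -40], [0, 0, 0]], [[0, 0, -10], [0, 0, 0]]], claw=1)

```text
t: 24.17
tool_pos: [0.6271, 0.088, 0.418]
orientation: [2.216, 2.216, 0.013]
force: [1.8, 0.3, 1.4]
opening: 0.093
gripper_force: 0.0
```

apply_moves(series=[[[0, -20, 0], [0, 0, 0]], [[0, -35, 0], [0, 0, 0]], [[0, -35, 0], [0, 0, 0]], [[0, -35, 0], [0, 0, 0]], [[-30, -20, 0], [0, 0, 0]], [[-35, 0, 0], [0, 0, 0]], [[-35, 0, 0], [0, 0, 0]], [[-35, 0, 0], [0, 0, 0]], [[-35, 0, 0], [0, 0, 0]], [[-20, 0, 0], [0, 0, 0]], [[0, 0, 0], [0, 0, 0]]])

```text
t: 25.08
tool_pos: [0.4807, -0.1055, 0.4096]
orientation: [2.224, 2.216, -0.001]
force: [0.0, 0.7, 0.5]
opening: 0.0928
gripper_force: 0.0
```

Run:
```python
from chk import *
s=robot.read_state();print(s['t'],s['tool_pos'],s['force'])
for h,x,y in [(.152,.626,.088),(.124,.627,.163),(.158,.622,-.111),(.124,.621,-.036),(.155,.44,.148),(.151,.51,.211)]: find('top',h,x,y)
a=shot('top')[1][120:290,190:440];b=shot('side')[1][130:310,190:450]
f=lambda i:cv2.resize(i,(396,300))
cv2.imwrite('pics/end.png',np.hstack([f(a),f(b)]))
```

```text
25.0833 [ 0.48069355 -0.10547318  0.40957653] [0.03648897 0.73652226 0.51895498]
top 381 [625.3  84.8] 22.6 z 0.153
top 602 [626.4 160.4] 29.9 z 0.1216
top 1 [621.1 -90.7] 0.0 z 0.1537
top 603 [619.9 -36.6] 29.1 z 0.1219
top 428 [439.7 148. ] 22.0 z 0.1549
top 352 [510.  211.1] 20.6 z 0.1509
```

View pics/end.png

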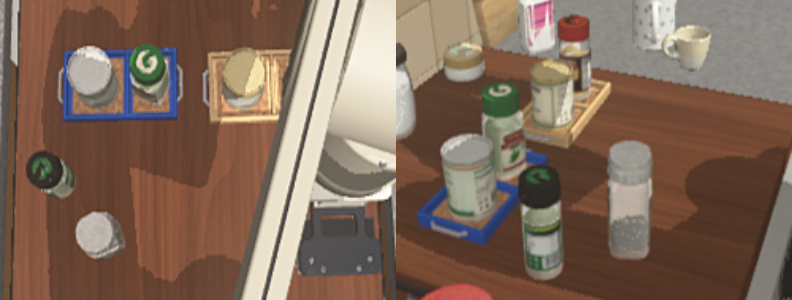

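In the final pictures, all four items stand upright in their pockets at floor height, and the white and black jars haven't moved. The arm hides the red jar from the top camera, but it stands upright in the side view and was measured there earlier.

```bash
python3 -c "
from plant import robot
print(robot.close_job())"
```

```text
the job is handed in; nothing more can be done
None
```

Both supper kits are made up and the job is handed in: each tin and jar stands upright on the floor of its own pocket, and the white-capped and black-capped jars were left where they stood.

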